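Draw four ball knobs from the gated chute

ROBOT

A 6-joint arm with a two-finger parallel gripper is mounted at the origin on the work surface. World frame = base frame: x ahead of the robot, y to its left, z up, the work surface at z = 0. Lengths are in m, angles in degrees, forces in N, time in s.
With the tool pointing down it reaches from about 0.375 to 0.9 m from the base axis. Payload 3.1 kg.
Tool frame: the origin (TCP) lies at the very end of the fingers, on their centre line; the grasp point (between the pads) lies 19 mm behind it (grasp_offset is the distance from the TCP to the grasp point, in m); z points along the fingers, y is the direction in which the jaws open and shut (so a half turn about z gives the same grasp; the last joint's range is limited). The gripper opens to 87 mm and grips with 3 to 60 N. Pads are 19 mm wide; open, the fingers measure 117 mm over their backs; the gripper's body (75 mm by 190 mm) begins 51 mm behind the grasp point.
Start: joints at [60.877, 30.224, 82.088, -0, 67.689, -10.227], TCP at [0.202, 0.591, 0.223] pointing down, gripper open.
Joint ranges: [-176.69, 176.69], [-43.24, 126.21], [12.49, 139.97], [-82, 262], [0, 151.66], [-163.58, 163.58]. Speed limits (degrees/s): [159.86, 159.86, 180, 180, 180, 180].

INTERFACE

Orientations are given as a 3x3 rotation matrix whose columns are the frame's x, y, z axes.
In Python, from rig import * gives the robot as it stands. The module is installed in compiled form; this text tells all that it offers.
- The arm moves only by the tool play_rows, never from a script. Its argument "plan" is a list that holds one entry, the list of rows, each a list of 7 numbers: the shift along the world's x, y, z each as a share of 5 cm, from -1 to 1, then the turn, a rotation vector about the world's x, y, z each as a share of pi rad, from -1 to 1, then the gripper's target within -1 to 1 (fully open at 1, half-way at 0, shut at -1). A call has 1 to 12 rows; each row shifts and turns the commanded pose from where the row before left it; what a row does not reach is not made up. A row lasts 1/10 s, in which the tool goes at most 50 mm and 8.59 degrees, less where a joint would pass 70% of its speed; a pose out of reach is approached as far as the arm can. A call with a number of a shift or a turn outside -1 to 1 is refused whole. A call with a gripper value outside its range is refused whole. The fingers move at their own pace and stop on an object; the grip force is fixed at half the most. Time passes only in rows, so rows that do not move let the fingers close. It gives the time, the measured TCP pose, the force and the opening at its end, in the units of the state.
- read_state(): the state, without advancing time (a new reading comes with each control period).
- capture(name): name is "side" or "top"; returns the picture (400x640x3 uint8, red, green, blue); there is no depth.
- camera_params(name): a dict with "intrinsics" (3x3 intrinsics, pixels), "R" (3x3) and "t" (3): a world point X has camera coordinates R X + t. Camera axes: x right, y down, z forward; pixel columns grow to the right and rows downward; lengths in m; the calibration is good to about 2 mm. A picture is of the moment at which its call begins. camera_params takes no time and is no camera call.
- hand_in(): hands the job in, once; it reports no verdict.
The state is a dict: "time_s": time; "joint_positions": joint angles; "qvel": joint speeds; "tau": joint torques, N m; "position": TCP position; "tcp_rot": TCP orientation; "force": force on the tool from outside, world axes, zero at the start; "moment": the same for the moment, N m; "opening": opening from 0.0 (shut) to 1.0 (fully open).
Only numpy, scipy, OpenCV 4.12 (cv2) and the standard library are available. Lean on these libraries where they do the work, as an engineer would, in place of code of your own. Each camera call takes 0.05 s, during which the arm holds its last target. There are 200 camera calls.

TASK

Stand the empty grey parts bin on the bench under the chute's spout, then swing the chute's gate lever fully open so that all four wooden ball knobs roll down into the bin, and swing the lever fully shut again. Leave the filled bin standing upright under the spout, and do not push or knock over anything else on the bench.

Things in the scene. Friction and masses are not known exactly. Their poses are not given: they have to be found in the camera images.
- bin: empty open-topped grey parts bin, 120 (its x) by 64 (its y) by 60 high, walls and floor 3 thick, 0.12 kg; origin at the centre of its underside, z up
- dispenser: fixed gravity chute: an open-topped aluminium trough, 42 wide (34 inside), walls 32 high, that slopes down towards its own -x (roughly the robot) at 0.66 rad below level; blue posts carry it. Origin on the bench exactly under the trough's lower lip, which is 105 above the bench; z up. The bench below is free back to own x = +75
- outlet (a point): centre of the spout's downward opening (46 along the dispenser's x by 34 along its y), 90 above the bench, 28 before the lip; axes as the dispenser's. The spout's slanted front plate reaches 55 before the lip at its lower edge and up to 122 above the bench; the knobs drop out downwards and a little forward (-x)
- light_bar (a point): centre of the underside of a fixed light bar over the chute, 45 (x) by 240 (y), 295 above the bench; it blocks the lever from straight above, so reach the lever with a tool leaning back towards the robot; axes as the dispenser's
- gate (a joint): angle of the gate lever, rad: 0 = shut stop (lever across the chute, pointing to the dispenser's -y), 1.571 = fully open stop (lever along the chute, pointing down the slope); stays where it is left, about 0.08 N m of friction
- lever_hinge (a point): point on the lever's turning axis at mid-height of the lever; axes turn with the lever: z = turning axis, square to the chute (leans 0.66 rad from vertical towards the robot), the lever runs along its -y. Opening turns it clockwise seen from above (negative about z). Under it a stem runs down to the gate plate in the trough; the lever's mid-height is 75 off the trough's floor
- lever_grip (a point): where to pinch the lever: middle of its black grip, 70 from the hinge; the grip is 14 wide (along this point's x), 24 high (along z), and spans 38 to 98 from the hinge along -y; axes as lever_hinge
- knob0_center (a point): centre of one of four beech ball knobs, 28 diameter, 10 g, that wait in single file in the trough above the shut gate
- knob1_center (a point): centre of one of four beech ball knobs, 28 diameter, 10 g, that wait in single file in the trough above the shut gate
- knob2_center (a point): centre of one of four beech ball knobs, 28 diameter, 10 g, that wait in single file in the trough above the shut gate
- knob3_center (a point): centre of one of four beech ball knobs, 28 diameter, 10 g, that wait in single file in the trough above the shut gate
- carton: bystander: closed cardboard carton, 100 x 75 x 55 high; origin at the centre of its underside
- tape_measure: bystander: black tape measure, 70 x 40 x 62 high; origin at the centre of its underside
- knife: bystander: grey utility knife lying flat, 165 long; origin at the centre of its underside
- bottle: bystander: white plastic bottle, 72 diameter, 200 high; origin at the centre of its underside
- drill: bystander: cordless drill standing on its battery, 120 x 80 foot, 200 high, chuck to its own +x; origin at the centre of its underside
- tape_roll: bystander: roll of paper tape lying flat, 100 diameter, 30 high; origin at the centre of its underside
- jar: bystander: amber jar, 70 diameter, 90 high; origin at the centre of its underside
Mind the look-alikes: they are no part of the job. What is shaped like the bin but blue or purple is not meant.

How it is judged (in metres and radians):
On the way, in this order (a step that is already met when the one before it is completed fails the run):
1. the bin stands upright on the bench under the spout while the gate is still shut (horizontal distance between bin and outlet below 0.06 m and height (world z) of bin below 0.008 m and angle between bin's own z axis and vertical below 0.12 rad and value of joint gate below 0.3 rad), for 0.2 s.
2. the gate lever is swung fully open (to within about 0.2 rad of its stop) with the bin under the spout (horizontal distance between bin and outlet below 0.06 m and height (world z) of bin below 0.008 m and angle between bin's own z axis and vertical below 0.12 rad and value of joint gate above 1.37 rad), for 0.1 s.
At the end, for the whole second after the job is handed in: All four knobs lie in the bin; the bin stands upright (within 0.12 rad) and at rest on the bench with its centre within 60 mm horizontally of the spout's centre; the gate lever is shut, within 0.12 rad of its stop (horizontal distance between bin and outlet below 0.06 m and height (world z) of bin below 0.008 m and angle between bin's own z axis and vertical below 0.12 rad and x of knob0_center in the frame of bin between -0.06 and 0.06 m and y of knob0_center in the frame of bin between -0.032 and 0.032 m and z of knob0_center in the frame of bin between 0.005 and 0.06 m and x of knob1_center in the frame of bin between -0.06 and 0.06 m and y of knob1_center in the frame of bin between -0.032 and 0.032 m and z of knob1_center in the frame of bin between 0.005 and 0.06 m and x of knob2_center in the frame of bin between -0.06 and 0.06 m and y of knob2_center in the frame of bin between -0.032 and 0.032 m and z of knob2_center in the frame of bin between 0.005 and 0.06 m and x of knob3_center in the frame of bin between -0.06 and 0.06 m and y of knob3_center in the frame of bin between -0.032 and 0.032 m and z of knob3_center in the frame of bin between 0.005 and 0.06 m and value of joint gate below 0.12 rad and linear speed of bin below 0.02 m/s); the robot touches nothing.
It fails at once if one of the bystanders is pushed more than 40 mm (distance of any of carton, tape_measure, knife, bottle, drill, tape_roll, jar from where it was at the start of the episode above 0.04 m).
It fails at once if one of the bystanders is tipped over (angle between any of carton, tape_measure, knife, bottle, drill, tape_roll, jar's own z axis and vertical above 0.5 rad).
It also fails if it takes over 67 s, if anything falls off the work surface, if the arm or the gripper's body presses on something with over 40 N, if the wrist force passes 120 N, or if a joint passes its speed limit or range.

## Working session

There is one attempt and no reset: what is moved stays moved. The work goes in short steps, Python scripts to look and compute and a tool call to move; the robot and the scene stay as the last step left them, time stands still between calls to the robot, and variables do not carry over. Pictures are saved under pics/ and viewed, about 8 in all and at most 12, crops included, and the job is handed in when it is done.

Besides the shell and the picture viewer there is one more tool, called as name(argument=value, ...), one argument or row to a line, values as JSON. play_rows: Moves the arm, as the interface text tells. Its arguments: {"type":"object","properties":{"plan":{"type":"array"}},"required":["plan"]}

```bash
mkdir -p pics; python3 - <<'E'
from rig import *
import cv2,numpy as np
for n in("side","top"):
    im=capture(n); cv2.imwrite(f"pics/{n}0.png",im[:,:,::-1]); p=camera_params(n)
    print(n,np.round(p["intrinsics"],1).tolist(),np.round(p["R"],4).tolist(),np.round(p["t"],4).tolist(), np.round(-p["R"].T@p["t"],3))
s=read_state();print(s["time_s"],s["position"],s["tcp_rot"],s["opening"])
E
```

```text
side [[519.4, 0.0, 321.5], [0.0, 519.4, 200.4], [0.0, 0.0, 1.0]] [[-0.8836, -0.4682, 0.0048], [-0.368, 0.6881, -0.6254], [0.2895, -0.5544, -0.7803]] [0.462, 0.291, 1.4729] [0.089 0.833 1.329]
top [[370.1, 0.0, 315.8], [0.0, 370.1, 195.6], [0.0, 0.0, 1.0]] [[-0.0067, -0.9999, 0.0154], [-0.9899, 0.0045, -0.1417], [0.1417, -0.0162, -0.9898]] [-0.007, 0.5192, 1.0175] [0.37  0.007 1.081]
0.1 [0.20205668 0.5907318  0.22167273] [[-9.46107060e-01  3.23852599e-01 -9.61476820e-04]
 [ 3.23853833e-01  9.46105570e-01 -1.71593382e-03]
 [ 3.53948947e-04 -1.93483506e-03 -9.99998066e-01]] 1.003738853305741
```

View pics/side0.png

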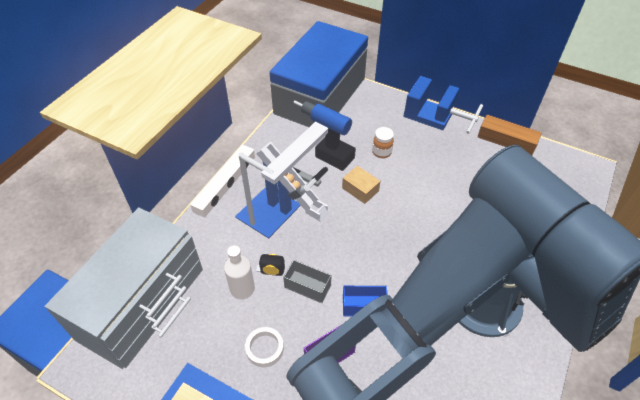

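View pics/top0.png

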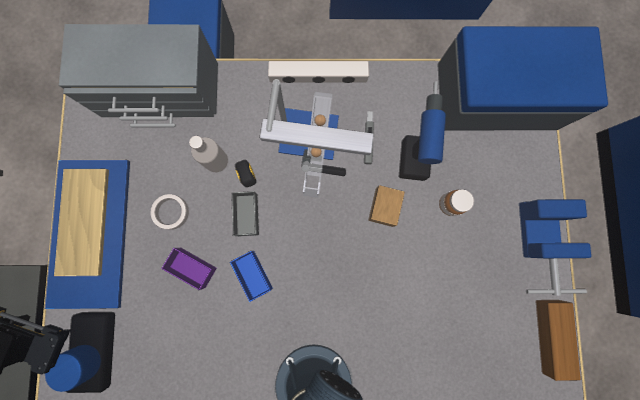

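Grey bin candidates in the top view are grey (245,214), blue (252,275) and purple (190,268). Grey is the one meant; it appears at (308,282) in the side view. The chute lip is near top (313,190) and the black lever grip near (333,171). Next I'll enlarge a crop to confirm and measure.

```bash
python3 - <<'E'
import cv2,numpy as np
t=cv2.imread("pics/top0.png");s=cv2.imread("pics/side0.png")
a=cv2.resize(t[80:250,215:405],None,fx=4,fy=4,interpolation=cv2.INTER_CUBIC)[:600]
a=cv2.resize(t[95:245,220:420],(800,600),interpolation=cv2.INTER_CUBIC)
b=cv2.resize(s[120:306,190:438-48],(800*200//200,744*1)[:2],interpolation=cv2.INTER_CUBIC)
b=cv2.resize(s[110:305,220:420],(615,600),interpolation=cv2.INTER_CUBIC)
cv2.imwrite("pics/topc.png",a);cv2.imwrite("pics/sidec.png",b)
E
```

```text
(no output)
```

View pics/topc.png

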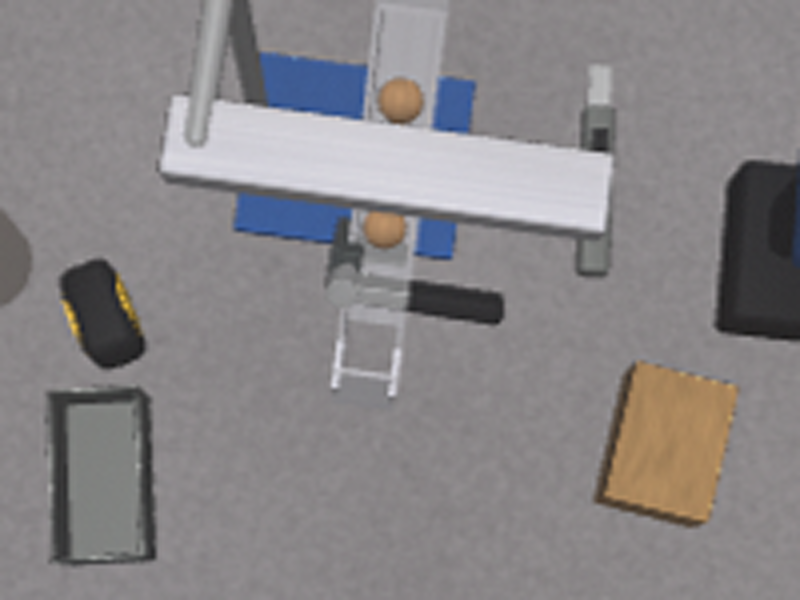

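View pics/sidec.png

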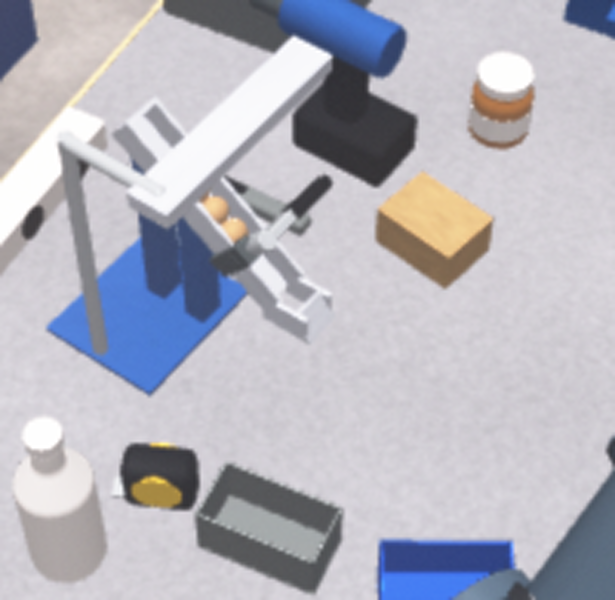

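```bash
cat > h.py <<'E'
from rig import *
import numpy as np,cv2
P={n:camera_params(n) for n in("side","top")}
def M(n): p=P[n]; return p["intrinsics"]@np.c_[p["R"],p["t"]]
def tri(t,s):
    X=cv2.triangulatePoints(M("top"),M("side"),np.array(t,float),np.array(s,float)).ravel(); X=X[:3]/X[3]
    e=[np.hypot(*(proj(n,X)-q)) for n,q in(("top",t),("side",s))]
    return X,max(e)
def proj(n,X): 
    v=M(n)@np.r_[X,1]; return v[:2]/v[2]
def ray(n,px,z):
    p=P[n]; c=-p["R"].T@p["t"]; d=p["R"].T@np.linalg.inv(p["intrinsics"])@np.r_[px,1.]
    return c+d*(z-c[2])/d[2]
E
python3 - <<'E'
from h import *
T=lambda u,v:(219.6+u/4,94.6+v/4)
S=lambda u,v:(219.7+u/3.075,109.7+v/3.077)
pts=dict(binA=((48,392),(228,467)),binB=((148,390),(342,515)),
 )
# bin rim corners: side order: far+y? try both assignments by residual
bt=[(48,392),(148,390),(155,560),(52,562)]; bs=[(228,466),(342,514),(313,552),(198,518)]
for i,a in enumerate(bt):
  for j,b in enumerate(bs):
    X,e=tri(T(*a),S(*b)); 
    if e<2.5: print("bin",i,j,X.round(3),round(e,2))
for n,a,b in [("hingecap",(345,283),(267,240)),("gripend",(501,303),(328,184)),("gripin",(411,296),(290,216)),
  ("up+y",(378,5),(115,130)),("up-y",(447,12),(152,98)),("plate+y",(333,386),(303,305)),("plate-y",(394,392),(330,292)),
  ("knob",(384,228),(233,229))]:
    X,e=tri(T(*a),S(*b)); print(n,X.round(3),round(e,2))
for c in bt: print("rim z.06",ray("top",T(*c),.06).round(3))
for c in bs: print("rim side z.06",ray("side",S(*c),.06).round(3))
E
```

```text
bin 0 3 [0.524 0.225 0.057] 0.76
bin 1 0 [0.53  0.157 0.046] 0.32
bin 2 1 [0.411 0.151 0.043] 0.72
bin 3 2 [0.408 0.216 0.077] 0.42
hingecap [0.565 0.015 0.208] 1.37
gripend [ 0.553 -0.08   0.198] 2.14
gripin [ 0.561 -0.024  0.204] 0.19
up+y [ 0.732 -0.003  0.252] 2.46
up-y [ 0.717 -0.043  0.266] 0.76
plate+y [0.518 0.026 0.149] 1.44
plate-y [ 0.513 -0.015  0.128] 0.33
knob [ 0.613 -0.008  0.172] 0.47
rim z.06 [0.526 0.224 0.06 ]
rim z.06 [0.527 0.155 0.06 ]
rim z.06 [0.409 0.148 0.06 ]
rim z.06 [0.408 0.219 0.06 ]
rim side z.06 [0.525 0.165 0.06 ]
rim side z.06 [0.408 0.161 0.06 ]
rim side z.06 [0.413 0.207 0.06 ]
rim side z.06 [0.522 0.226 0.06 ]
```

```bash
python3 - <<'E'
from h import *
T=lambda u,v:(219.6+u/4,94.6+v/4)
S=lambda u,v:(219.7+u/3.075,109.7+v/3.077)
# base plate yaw (z=0)
for a,b in [((262,52),(235,230)),((475,80),(455,258)),((235,230),(455,258))]:
    d=ray("top",T(*b),.003)-ray("top",T(*a),.003); print("base edge",np.degrees(np.arctan2(d[1],d[0])).round(1))
d=ray("top",T(607,235),.295)-ray("top",T(163,180),.295); print("bar front low",np.degrees(np.arctan2(d[1],d[0])).round(1),np.linalg.norm(d).round(3),ray("top",T(163,180),.295).round(3),ray("top",T(607,235),.295).round(3))
for a,b in [((163,180),(138,207)),((607,235),(329,73))]: # bar lower front corners (side: guess)
    X,e=tri(T(*a),S(*b)); print("barcorner",X.round(3),round(e,1))
im={n:cv2.imread(f"pics/{n}0.png") for n in("top","side")}
for n,(x0,y0,x1,y1) in dict(top=(300,100,340,165),side=(270,165,310,200)).items():
    h=cv2.cvtColor(im[n],cv2.COLOR_BGR2HSV); m=cv2.inRange(h,(5,90,90),(22,255,255)); k=np.zeros_like(m);k[y0:y1,x0:x1]=m[y0:y1,x0:x1]
    c,_=cv2.findContours(k,cv2.RETR_EXTERNAL,cv2.CHAIN_APPROX_NONE)
    for q in c:
        if cv2.contourArea(q)>15: print(n,"ball",np.round(cv2.minEnclosingCircle(q),1).tolist() if 0 else cv2.minEnclosingCircle(q),cv2.boundingRect(q))
E
```

```text
base edge 172.0
base edge 173.0
base edge -97.6
bar front low -97.4 0.245 [0.607 0.115 0.295] [ 0.575 -0.128  0.295]
barcorner [0.618 0.117 0.321] 9.1
barcorner [ 0.576 -0.129  0.291] 0.1
top ball ((316.0, 151.64285278320312), 4.794332981109619) (312, 148, 9, 9)
top ball ((320.0, 120.0), 5.385264873504639) (315, 115, 10, 11)
side ball ((292.5, 180.0), 8.20071029663086) (286, 174, 14, 14)
```

```bash
cat >> h.py <<'E'
from scipy.spatial.transform import Rotation as Ro
def toolR(yaw,tilt,roll=0):
    "jaws along y of frame yawed by yaw; tool leans back by tilt; roll about its own -z (approach) reversed"
    y=np.radians(yaw);t=np.radians(tilt)
    Y=np.array([-np.sin(y),np.cos(y),0]); Z=np.array([np.sin(t)*np.cos(y),np.sin(t)*np.sin(y),-np.cos(t)])
    R=np.c_[np.cross(Y,Z),Y,Z]
    return Ro.from_rotvec(-Z*np.radians(roll)).as_matrix()@R   # roll>0: ccw seen from above
def go(p,R=None):
    s=read_state(); d=(np.array(p)-s["position"])/.05
    print("t",round(s["time_s"],2),"pos",np.round(s["position"],4),"F",np.round(s["force"],1),"op",round(s["opening"],3),"j",np.round(s["joint_positions"],0))
    print("shift total",d.round(2),end=" ")
    if R is not None:
        v=Ro.from_matrix(R@np.array(s["tcp_rot"]).T).as_rotvec()/np.pi; print("turn total",v.round(4),"min rows",round(np.linalg.norm(v)*180/8.59,1))
    else: print()
E
python3 - <<'E'
from h import *
go((.425,.186,.16),toolR(2.5,20))
E
```

```text
t 0.1 pos [0.2021 0.5907 0.2217] F [ 0.1 -0.2  0.2] op 1.004 j [ 61.  30.  82.   0.  68. -10.]
shift total [ 4.46 -8.09 -1.23] turn total [-0.0153 -0.1108  0.1178] min rows 3.4
```

play_rows(
  plan=[
    [[0.37,-0.67,-0.1,-0.0013,-0.0092,0.0098,1],[0.37,-0.67,-0.1,-0.0013,-0.0092,0.0098,1],[0.37,-0.67,-0.1,-0.0013,-0.0092,0.0098,1],[0.37,-0.67,-0.1,-0.0013,-0.0092,0.0098,1],[0.37,-0.67,-0.1,-0.0013,-0.0092,0.0098,1],[0.37,-0.67,-0.1,-0.0013,-0.0092,0.0098,1],[0.37,-0.67,-0.1,-0.0013,-0.0092,0.0098,1],[0.37,-0.67,-0.1,-0.0013,-0.0092,0.0098,1],[0.37,-0.67,-0.1,-0.0013,-0.0092,0.0098,1],[0.37,-0.67,-0.1,-0.0013,-0.0092,0.0098,1],[0.37,-0.67,-0.1,-0.0013,-0.0092,0.0098,1],[0.37,-0.67,-0.1,-0.0013,-0.0092,0.0098,1]],
  ],
)

```text
time_s: 1.3
position: [0.4248, 0.188, 0.1624]
tcp_rot: [[-0.939, -0.045, 0.342], [-0.043, 0.999, 0.016], [-0.343, 0.0, -0.939]]
force: [0.4, -0.0, 0.5]
opening: 1.0
```

```bash
python3 - <<'E'
from h import *
go((.425,.186,.022),toolR(2.5,20))
t=capture("top");s=capture("side")
cv2.imwrite("pics/top1.png",t[:,:,::-1])
a=cv2.resize(t[120:270,180:340],(640,600))[:,:,::-1]; cv2.imwrite("pics/t1.png",a)
cv2.imwrite("pics/s1.png",cv2.resize(s[160:360,200:440],(720,600))[:,:,::-1])
E
```

```text
t 1.3 pos [0.4248 0.188  0.1624] F [ 0.4 -0.   0.5] op 1.0 j [ 12.  20. 122. -10.  19. -71.]
shift total [ 0.   -0.04 -2.81] turn total [-0.0001  0.0002 -0.0006] min rows 0.0
```

View pics/s1.png

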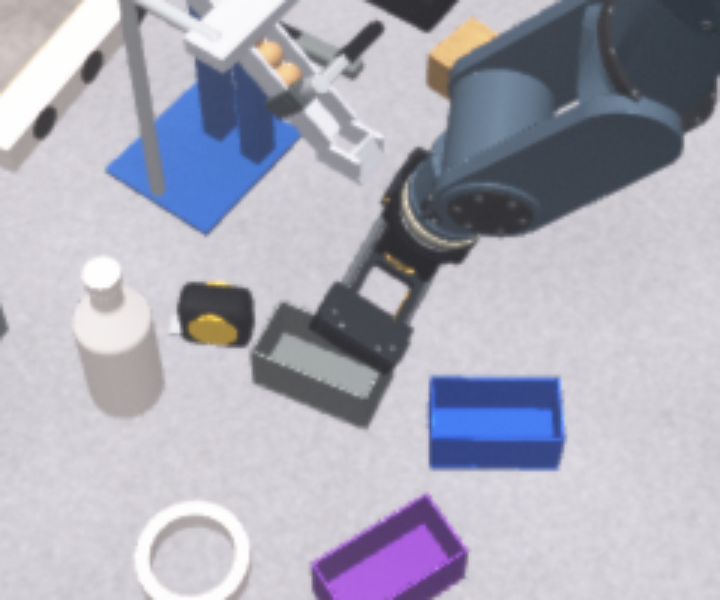

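The crop shows the open jaws above the near end of the bin (crop 360,330), lined up with its width. I'll descend.

play_rows(
  plan=[
    [[0,-0.02,-0.3,0,0,0,1],[0,-0.02,-0.3,0,0,0,1],[0,0,-0.3,0,0,0,1],[0,0,-0.3,0,0,0,1],[0,0,-0.3,0,0,0,1],[0,0,-0.3,0,0,0,1],[0,0,-0.3,0,0,0,1],[0,0,-0.3,0,0,0,1],[0,0,-0.3,0,0,0,1],[0,0,-0.11,0,0,0,1],[0,0,0,0,0,0,1]],
  ],
)

```text
time_s: 2.5
position: [0.4325, 0.189, 0.0571]
tcp_rot: [[-0.943, -0.043, 0.33], [-0.044, 0.999, 0.003], [-0.33, -0.011, -0.944]]
force: [-0.4, -0.3, 0.0]
opening: 0.998
```

```bash
python3 - <<'E'
from h import *
go((.425,.186,.022),toolR(2.5,20))
t=capture("top");s=capture("side")
b=np.hstack([cv2.resize(t[150:250,200:320],(480,400)),cv2.resize(s[210:330,270:366],(320,400))])
cv2.imwrite("pics/c2.png",b[:,:,::-1])
E
```

```text
t 2.5 pos [0.4325 0.189  0.0571] F [-0.4 -0.3  0. ] op 0.998 j [ 13.  36. 125. -82.   4.   1.]
shift total [-0.15 -0.06 -0.7 ] turn total [ 0.0038 -0.0038  0.0004] min rows 0.1
```

View pics/c2.png

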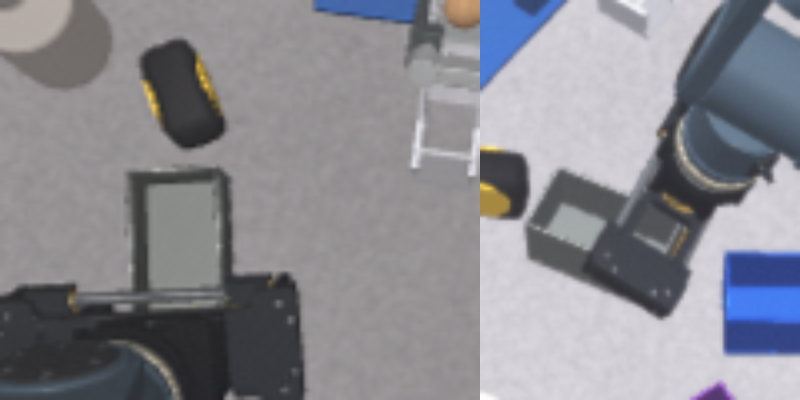

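play_rows(
  plan=[
    [[0,0,0.3,0,0.01,0,1],[0,0,0.3,0,0.01,0,1],[0,0,0.3,0,0.01,0,1],[0,0,0.3,0,0.01,0,1],[0,0,0.3,0,0.01,0,1],[0,0,0.3,0,0.01,0,1],[0,0,0.3,0,0.01,0,1],[0,0,0.3,0,0.01,0,1],[0,0,0.3,0,0.01,0,1],[0,0,0.2,0,0.01,0,1],[0,0,0,0,0.01,0,1],[0,0,0,0,0,0,1]],
  ],
)

```text
time_s: 3.8
position: [0.4398, 0.1769, 0.1671]
tcp_rot: [[-0.995, -0.035, 0.094], [-0.039, 0.999, -0.035], [-0.093, -0.038, -0.995]]
force: [-0.1, -0.4, -1.1]
opening: 1.001
```

```bash
python3 - <<'E'
from h import *
s=read_state(); print(np.round(s["joint_positions"],2).tolist(),s["position"].round(4) if hasattr(s["position"],'round') else s["position"])
go((.425,.19,.22),toolR(2.5,0))
E
```

```text
[10.29, 22.34, 109.7, -4.26, 43.09, -78.86] [0.4398 0.1769 0.1671]
t 3.8 pos [0.4398 0.1769 0.1671] F [-0.1 -0.4 -1.1] op 1.001 j [ 10.  22. 110.  -4.  43. -79.]
shift total [-0.3   0.26  1.06] turn total [0.0109 0.03   0.0021] min rows 0.7
```

```bash
python3 - <<'E'
import numpy as np
from scipy.optimize import least_squares,fsolve
D=[(.6243,.2217,30.224,82.088,67.689),(.4646,.1624,20,122,19),(.472,.0571,36,125,4),(.474,.1671,22.34,109.7,43.09)]
def fk(p,j2,j3,j5):
    L2,L3,Lt,h,a=p; s=np.sin;c=np.cos; q=np.radians
    A=q(j2);B=q(j2+j3);C=q(j2+j3+j5)
    return a+L2*s(A)+L3*s(B)+Lt*s(C), h+L2*c(A)+L3*c(B)+Lt*c(C)
def f(p):
    o=[]
    for i,(r,z,*j) in enumerate(D):
        w=[1,.2,.2,1][i]; x=fk(p,*j); o+=[w*(x[0]-r)/.001,w*(x[1]-z)/.001]
    return np.r_[o,(p-[.42,.42,.25,.4,.0])/.1]
R=least_squares(f,[.42,.42,.25,.4,.0]); p=R.x; print(p.round(3),R.fun.round(1))
def ik(r,z,tilt):
    t=np.radians(tilt); wr=r-p[2]*np.sin(t); wz=z+p[2]*np.cos(t)
    g=lambda j:(np.array(fk((p[0],p[1],0,p[3],p[4]),j[0],j[1],0))-[wr,wz])*100
    j=fsolve(g,[25,110]); return j.round(0), round(180-tilt-j.sum()), np.abs(g(j)).max().round(2)
for n,r,z,ts in [("bin pick",.464,.022,(0,5,10)),("bin place",.455,.022,(0,5,10)),("lever shut",.565,.195,(30,38,50,60)),("lever open",.52,.15,(30,38,50,60))]:
    for t in ts: print(n,t,*ik(r,z,t))
E
```

```text
[ 0.7    0.333  0.071 -0.184 -0.041] [ -4.4   1.2  -7.5  -3.8   5.1 -11.8   4.9   2.    2.8  -0.9  -1.8  -5.8
  -0.4]
bin pick 0 [ 33. 125.] 22 0.0
bin pick 5 [ 33. 126.] 16 0.0
bin pick 10 [ 33. 127.] 10 0.0
bin place 0 [ 33. 127.] 21 0.0
bin place 5 [ 32. 128.] 15 0.0
bin place 10 [ 32. 129.] 9 0.0
lever shut 30 [ 25. 100.] 25 0.0
lever shut 38 [ 25. 102.] 15 0.0
lever shut 50 [ 25. 104.] 1 0.0
lever shut 60 [ 25. 107.] -11 0.0
lever open 30 [ 25. 111.] 14 0.0
lever open 38 [ 25. 113.] 4 0.0
lever open 50 [ 25. 115.] -10 0.0
lever open 60 [ 25. 117.] -23 0.0
```

```bash
python3 - <<'E'
from h import *
go((.420,.187,.021),toolR(2.5,6))
E
```

```text
t 3.8 pos [0.4398 0.1769 0.1671] F [-0.1 -0.4 -1.1] op 1.001 j [ 10.  22. 110.  -4.  43. -79.]
shift total [-0.4   0.2  -2.92] turn total [ 0.0122 -0.0033  0.0027] min rows 0.3
```

play_rows(
  plan=[
    [[-0.2,0.1,0,0.0061,-0.0016,0.0014,1],[-0.2,0.1,0,0.0061,-0.0016,0.0014,1],[0,0,-0.3,0,0,0,1],[0,0,-0.3,0,0,0,1],[0,0,-0.3,0,0,0,1],[0,0,-0.3,0,0,0,1],[0,0,-0.3,0,0,0,1],[0,0,-0.3,0,0,0,1],[0,0,-0.3,0,0,0,1],[0,0,-0.3,0,0,0,1],[0,0,-0.3,0,0,0,1],[0,0,-0.2,0,0,0,1]],
  ],
)

```text
time_s: 5.0
position: [0.4166, 0.1868, 0.0204]
tcp_rot: [[-0.994, -0.044, 0.099], [-0.044, 0.999, 0.004], [-0.099, -0.0, -0.995]]
force: [-0.1, -0.3, 0.8]
opening: 0.998
```

```bash
python3 - <<'E'
from h import *
go((.420,.187,.021),toolR(2.5,6))
print(np.round(read_state()["joint_positions"],2))
t=capture("top");s=capture("side")
b=np.hstack([cv2.resize(t[150:250,200:320],(480,400)),cv2.resize(s[210:330,270:366],(320,400))])
cv2.imwrite("pics/c3.png",b[:,:,::-1])
E
```

```text
t 5.0 pos [0.4166 0.1868 0.0204] F [-0.1 -0.3  0.8] op 0.998 j [ 11.  39. 119.  -3.  17. -79.]
shift total [0.07 0.   0.01] turn total [ 0.0002 -0.0018 -0.0001] min rows 0.0
[ 10.64  39.17 118.58  -2.84  16.65 -79.19]
```

play_rows(
  plan=[
    [[0.06,0,0,0,0,0,1],[0,0,0,0,0,0,-0.5],[0,0,0,0,0,0,-0.5],[0,0,0,0,0,0,-0.5],[0,0,0,0,0,0,-0.5],[0,0,0,0,0,0,-0.5],[0,0,0,0,0,0,-0.5],[0,0,0.2,0,0,0,-0.5],[0,0,0,0,0,0,-0.5]],
  ],
)

```text
time_s: 6.0
position: [0.4221, 0.1869, 0.0319]
tcp_rot: [[-0.994, -0.044, 0.102], [-0.043, 0.999, 0.004], [-0.102, -0.0, -0.995]]
force: [-0.3, -0.1, -0.7]
opening: 0.734
```

```bash
python3 - <<'E'
from h import *
# bin centre target in own frame
ex=np.array([.9917,-.1288]);lip=np.array([.550,0.]);c=lip-.052*ex
g=c-.050*ex; print("bin target",c.round(3),"grasp",g.round(3))
tc=g+.019*np.sin(np.radians(6))*ex
go((*tc,.034),toolR(-7.4,6))
t=capture("top");s=capture("side")
b=np.hstack([cv2.resize(t[150:250,200:320],(480,400)),cv2.resize(s[210:330,270:366],(320,400))])
cv2.imwrite("pics/c3.png",b[:,:,::-1])
E
```

```text
bin target [0.498 0.007] grasp [0.449 0.013]
t 6.0 pos [0.4221 0.1869 0.0319] F [-0.3 -0.1 -0.7] op 0.734 j [ 11.  38. 118.  -3.  19. -80.]
shift total [ 0.58 -3.48  0.04] turn total [-0.     -0.0007 -0.055 ] min rows 1.2
```

View pics/c3.png

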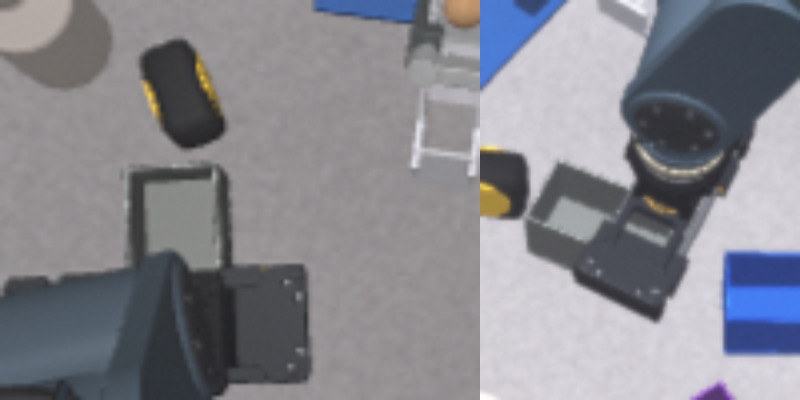

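play_rows(
  plan=[
    [[0.04,-0.29,0,0,0,-0.0046,-0.5],[0.04,-0.29,0,0,0,-0.0046,-0.5],[0.04,-0.29,0,0,0,-0.0046,-0.5],[0.04,-0.29,0,0,0,-0.0046,-0.5],[0.04,-0.29,0,0,0,-0.0046,-0.5],[0.04,-0.29,0,0,0,-0.0046,-0.5],[0.04,-0.29,0,0,0,-0.0046,-0.5],[0.04,-0.29,0,0,0,-0.0046,-0.5],[0.04,-0.29,0,0,0,-0.0046,-0.5],[0.04,-0.29,0,0,0,-0.0046,-0.5],[0.04,-0.29,0,0,0,-0.0046,-0.5],[0.04,-0.29,0,0,0,-0.0046,-0.5]],
  ],
)

```text
time_s: 7.3
position: [0.4457, 0.0123, 0.0309]
tcp_rot: [[-0.986, 0.13, 0.1], [0.13, 0.991, -0.013], [-0.101, -0.0, -0.995]]
force: [-0.0, -0.2, -1.9]
opening: 0.735
```

```bash
python3 - <<'E'
from h import *
go((.451,.013,.022),toolR(-7.4,6)); print(np.round(read_state()["joint_positions"],2))
t=capture("top");s=capture("side")
b=np.hstack([cv2.resize(t[130:250,250:370],(400,400)),cv2.resize(s[150:290,240:380],(400,400))])
cv2.imwrite("pics/c4.png",b[:,:,::-1])
E
```

```text
t 7.3 pos [0.4457 0.0123 0.0309] F [-0.  -0.2 -1.9] op 0.735 j [-13.  38. 120.   2.  16. -98.]
shift total [ 0.11  0.01 -0.18] turn total [-0.0001 -0.0012  0.0005] min rows 0.0
[-13.25  37.51 120.29   2.02  16.44 -97.67]
```

View pics/c4.png

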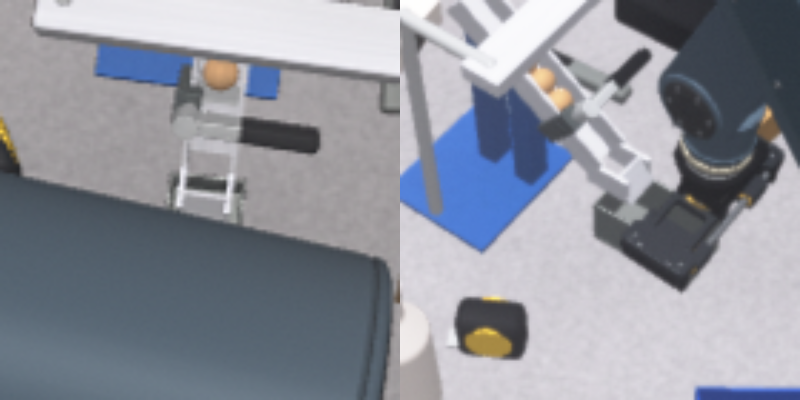

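```bash
python3 - <<'E'
from h import *
for n,(u,v),z in [("bin far rim mid",(208,178),.07),("plate low edge?",(205,213),.09),("plate low edge? z.122",(205,213),.122),("lip? ",(212,142),.105),("plate top?",(207,180),.122)]:
    X=ray("top",(250+u*.3,130+v*.3),z); print(n,X.round(3),"own x",round((X[:2]-[.55,0])@[.9917,-.1288],3),"own y",round((X[:2]-[.55,0])@[.1288,.9917],3))
a,b=(600,195),(630,168)
S=lambda u,v:(240+(u-400)*.35,150+v*.35)
for z in(.105,.09,.122): print([ray("side",S(*q),z).round(3).tolist() for q in((603,195),(650,165),(605,160),(632,200),(650,190))])
E
```

```text
bin far rim mid [ 0.549 -0.     0.07 ] own x -0.001 own y -0.0
plate low edge? [0.516 0.002 0.09 ] own x -0.034 own y -0.002
plate low edge? z.122 [0.512 0.003 0.122] own x -0.038 own y -0.002
lip?  [ 0.572 -0.003  0.105] own x 0.022 own y -0.001
plate top? [0.538 0.001 0.122] own x -0.012 own y -0.001
[[0.539, 0.037, 0.105], [0.514, -0.021, 0.105], [0.559, -0.005, 0.105], [0.509, 0.028, 0.105], [0.499, 0.008, 0.105]]
[[0.544, 0.027, 0.09], [0.519, -0.031, 0.09], [0.564, -0.015, 0.09], [0.515, 0.018, 0.09], [0.504, -0.002, 0.09]]
[[0.532, 0.048, 0.122], [0.508, -0.009, 0.122], [0.552, 0.007, 0.122], [0.504, 0.039, 0.122], [0.493, 0.02, 0.122]]
```

```bash
python3 - <<'E'
import cv2,numpy as np
t=cv2.imread("pics/top0.png");s=cv2.imread("pics/side0.png")
a=cv2.resize(t[140:200,296:336],None,fx=10,fy=10,interpolation=cv2.INTER_CUBIC)
b=cv2.resize(s[170:230,290:330],None,fx=10,fy=10,interpolation=cv2.INTER_CUBIC)
cv2.imwrite("pics/z.png",np.hstack([a,b]))
E
```

```text
(no output)
```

View pics/z.png

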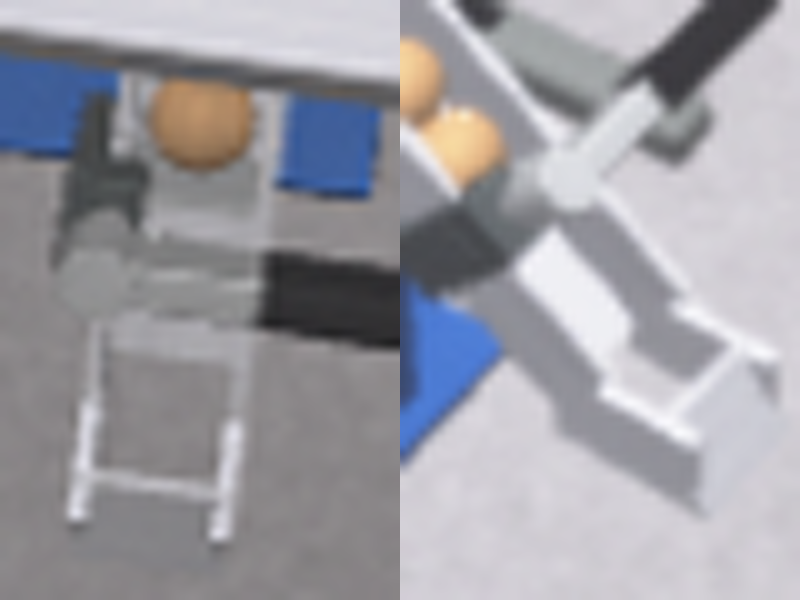

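```bash
python3 - <<'E'
from h import *
T=lambda u,v:(295.55+u/10,139.55+v/10)
S=lambda u,v:(249.55+u/10,169.55+v/10)
for n,a,b in [("spout top +y",(75,522),(698,442)),("spout top -y",(222,543),(776,360)),("lip +y",(105,345),(607,372)),("lip -y",(242,357),(637,325)),("hinge cap",(97,270),(570,178)),("knob",(202,118),(462,150)),("bar mid +y",(85,478),(672,418)),("bar mid -y",(228,492),(740,352))]:
    X,e=tri(T(*a),S(*b)); d=X[:2]-[.55,0]; print(n,X.round(3),"res",round(e,2),"own",round(d@[.9917,-.1288],3),round(d@[.1288,.9917],3))
for z in(.09,.08): print("low edge top",ray("top",T(150,555),z).round(3),"side low +y",ray("side",S(705,515),z).round(3))
E
```

```text
spout top +y [0.517 0.025 0.126] res 0.15 own -0.036 0.02
spout top -y [ 0.512 -0.014  0.125] res 0.13 own -0.036 -0.018
lip +y [0.557 0.015 0.126] res 2.7 own 0.005 0.016
lip -y [ 0.563 -0.02   0.104] res 0.64 own 0.016 -0.018
hinge cap [0.563 0.017 0.212] res 0.64 own 0.011 0.019
knob [ 0.614 -0.008  0.17 ] res 0.03 own 0.064 -0.0
bar mid +y [0.528 0.022 0.128] res 0.15 own -0.025 0.019
bar mid -y [ 0.525 -0.016  0.119] res 0.24 own -0.023 -0.019
low edge top [0.513 0.005 0.09 ] side low +y [0.516 0.023 0.09 ]
low edge top [0.515 0.005 0.08 ] side low +y [0.519 0.017 0.08 ]
```

play_rows(
  plan=[
    [[0.12,-0.015,0,0,0,0,-0.5],[0.12,-0.015,0,0,0,0,-0.5],[0.12,-0.015,0,0,0,0,-0.5],[0.12,-0.015,0,0,0,0,-0.5],[0.12,-0.015,0,0,0,0,-0.5],[0.1,-0.015,0,0,0,0,-0.5],[0,0,-0.06,0,0,0,-0.5],[0,0,-0.06,0,0,0,-0.5],[0,0,-0.06,0,0,0,-0.5],[0,0,0,0,0,0,-0.5]],
  ],
)

```text
time_s: 8.4
position: [0.4802, 0.0085, 0.0218]
tcp_rot: [[-0.987, 0.13, 0.099], [0.129, 0.992, -0.013], [-0.1, -0.0, -0.995]]
force: [0.1, -0.1, -0.3]
opening: 0.731
```

```bash
python3 - <<'E'
from h import *
go((.478,.008,.021),toolR(-7.4,6)); print(np.round(read_state()["joint_positions"],2))
E
```

```text
t 8.4 pos [0.4802 0.0085 0.0218] F [ 0.1 -0.1 -0.3] op 0.731 j [-13.  39. 115.   2.  19. -97.]
shift total [-0.04 -0.01 -0.02] turn total [-0.0001 -0.0013  0.0003] min rows 0.0
[-12.69  39.37 115.49   1.57  19.41 -96.7 ]
```

play_rows(
  plan=[
    [[0,0,-0.02,0,0,0,-0.5],[0,0,0,0,0,0,1],[0,0,0,0,0,0,1],[0,0,0,0,0,0,1],[0,0,0,0,0,0,1],[-0.1,0,0,0,0,0,1],[-0.1,0,0.2,0,0,0,1],[0,0,0.4,0,0,0,1],[0,0,0.5,0,0,0,1],[0,0,0.5,0,0,0,1],[-0.1,0,0.5,0,0,0,1],[-0.1,0,0.5,0,0,0,1]],
  ],
)

```text
time_s: 9.6
position: [0.4597, 0.0085, 0.1525]
tcp_rot: [[-0.987, 0.13, 0.1], [0.129, 0.992, -0.013], [-0.101, -0.0, -0.995]]
force: [-0.8, -0.2, -0.9]
opening: 1.0
```

```bash
python3 - <<'E'
from h import *
go((.478,.008,.021),toolR(-7.4,6)); print(np.round(read_state()["joint_positions"],2))
from scipy.optimize import least_squares,fsolve
D=[(.2021,.5907,.2217,30.224,82.088,67.689,1),(.4398,.1769,.1671,22.34,109.7,43.09,1),(.4166,.1868,.0204,39.17,118.58,16.65,1),(.4457,.0123,.0309,37.51,120.29,16.44,1),(.4802,.0085,.0218,39.37,115.49,19.41,1)]
s=read_state();p=s["position"];j=s["joint_positions"];D.append((*p,j[1],j[2],j[4],1))
def fk(p,j2,j3,j5):
    L2,L3,Lt,h,a,off=p; q=np.radians;A=q(j2);B=q(j2+j3);C=q(j2+j3+j5);s=np.sin;c=np.cos
    return a+L2*s(A)+L3*s(B)+Lt*s(C), h+L2*c(A)+L3*c(B)+Lt*c(C)
def f(p):
    o=[]
    for x,y,z,a,b,c,_ in D:
        R=fk(p,a,b,c); o+=[(R[0]-np.sqrt(x*x+y*y-.107**2))/.001,(R[1]-z)/.001]
    return np.r_[o,(p[:5]-[.42,.42,.3,.4,0])/.1]
r=least_squares(f,[.42,.42,.3,.4,0,.107]); P_=r.x; print(P_.round(3),r.fun.round(1))
def ik(x,y,z,t):
    R=np.sqrt(x*x+y*y-.107**2); t_=np.radians(t)
    g=lambda j:(np.array(fk(P_,j[0],j[1],180-t-j.sum()))-[R,z])*100
    j=fsolve(g,[25,110]); return j.round(0),round(180-t-j.sum()),np.abs(g(j)).max().round(2)
for n,q in [("shut",(.56,-.055,.19)),("open",(.51,.02,.15)),("above",(.52,-.05,.25))]:
    for t in (20,30,38,45,55): print(n,t,*ik(*q,t))
t=capture("top");s=capture("side")
b=np.hstack([cv2.resize(t[130:230,250:370],(480,400)),cv2.resize(s[150:270,260:356],(320,400))])
cv2.imwrite("pics/c5.png",b[:,:,::-1])
E
```

```text
t 9.6 pos [0.4597 0.0085 0.1525] F [-0.8 -0.2 -0.9] op 1.0 j [-13.  22. 114.   1.  38. -97.]
shift total [ 0.37 -0.01 -2.63] turn total [-0.0001 -0.0011  0.0002] min rows 0.0
[-13.3   22.48 113.54   0.94  38.22 -96.57]
[ 0.414  0.312 -0.478 -0.488  0.116  0.107] [-2.5  8.3  2.3 -4.   4.9  0.4  4.9 -2.9 -5.   4.3 -4.6 -6.1 -0.1 -1.1
 -7.8 -8.9  1.2]
shut 20 [45. 56.] 58 0.0
shut 30 [67.  3.] 80 0.0
shut 38 [68.  0.] 74 6.01
shut 45 [66.  0.] 69 11.03
shut 55 [64. -0.] 61 17.62
open 20 [40. 75.] 45 0.0
open 30 [49. 49.] 52 0.0
open 38 [69.  0.] 73 0.06
open 45 [67.  0.] 68 5.14
open 55 [65.  0.] 60 11.82
above 20 [37. 60.] 62 0.0
above 30 [53. 22.] 74 0.0
above 38 [62.  0.] 80 4.7
above 45 [61. -0.] 74 9.65
above 55 [60.  0.] 65 16.19<stdin>:18: RuntimeWarning: The iteration is not making good progress, as measured by the 
 improvement from the last five Jacobian evaluations.
<stdin>:18: RuntimeWarning: The iteration is not making good progress, as measured by the 
 improvement from the last ten iterations.
```

View pics/c5.png

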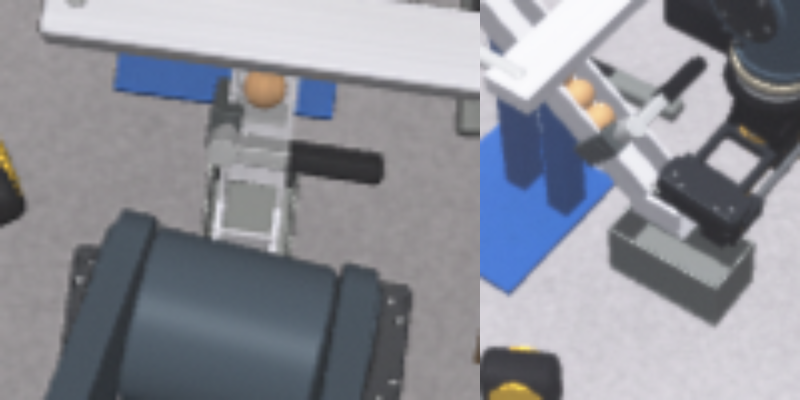

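The crop shows the bin floor through the spout opening (top view, 250,205) and the bin upright on the bench. The lever is still shut. I'll work out the approach to the lever.

```bash
cat >> h.py <<'E'
H=np.array([.569,.018,.197]); yh=np.array([.1288,.9917,0]); sh=np.array([.783,-.102,.613]); nh=np.array([-.608,.079,.79])
def C(q,d,rho=.072,dip=.012,side=1):
    q=np.radians(q); return H+rho*(-np.sin(q)*sh-np.cos(q)*yh)+side*d*(np.cos(q)*sh-np.sin(q)*yh)-dip*nh
E
python3 - <<'E'
from h import *
R=toolR(-7.4,38); pre=C(0,.021)-.07*R[:,2]
print("contact",C(0,.021).round(4),"pre",pre.round(4)); go(pre,R)
E
```

```text
contact [ 0.5835 -0.0565  0.2004] pre [ 0.5407 -0.0509  0.2556]
t 9.7 pos [0.4612 0.0083 0.1542] F [0.3 0.4 0. ] op 1.003 j [-13.  22. 113.   1.  38. -97.]
shift total [ 1.59 -1.18  2.03] turn total [-0.0226 -0.1756  0.0003] min rows 3.7
```

play_rows(
  plan=[
    [[0,-0.2,0.42,0,0,0,-1],[0,-0.2,0.42,0,0,0,-1],[0,-0.2,0.42,0,0,0,-1],[0,-0.2,0.42,0,0,0,-1],[0,-0.2,0.42,0,0,0,-1],[0.22,-0.03,0,-0.0032,-0.025,0,-1],[0.22,-0.03,0,-0.0032,-0.025,0,-1],[0.22,-0.03,0,-0.0032,-0.025,0,-1],[0.22,-0.03,0,-0.0032,-0.025,0,-1],[0.22,-0.03,0,-0.0032,-0.025,0,-1],[0.22,-0.03,0,-0.0032,-0.025,0,-1],[0.22,-0.03,0,-0.0032,-0.025,0,-1]],
  ],
)

```text
time_s: 10.9
position: [0.5346, -0.05, 0.2553]
tcp_rot: [[-0.797, 0.126, 0.59], [0.104, 0.992, -0.071], [-0.594, 0.005, -0.804]]
force: [0.7, 0.8, 0.2]
opening: 0.031
```

```bash
python3 - <<'E'
from h import *
R=toolR(-7.4,38); go(C(0,.021),R)
E
```

```text
t 10.9 pos [ 0.5346 -0.05    0.2553] F [0.7 0.8 0.2] op 0.031 j [ -23.   12.  120.   38.   15. -139.]
shift total [ 0.98 -0.13 -1.1 ] turn total [-0.0026 -0.0083 -0.001 ] min rows 0.2
```

play_rows(
  plan=[
    [[0.1,-0.013,-0.11,-0.0003,-0.0008,0,-1],[0.1,-0.013,-0.11,-0.0003,-0.0008,0,-1],[0.1,-0.013,-0.11,-0.0003,-0.0008,0,-1],[0.1,-0.013,-0.11,-0.0003,-0.0008,0,-1],[0.1,-0.013,-0.11,-0.0003,-0.0008,0,-1],[0.1,-0.013,-0.11,-0.0003,-0.0008,0,-1]],
  ],
)

```text
time_s: 11.5
position: [0.565, -0.0538, 0.2221]
tcp_rot: [[-0.79, 0.125, 0.601], [0.101, 0.992, -0.074], [-0.605, 0.002, -0.796]]
force: [1.0, -1.1, -0.0]
opening: 0.009
```

```bash
python3 - <<'E'
from h import *
R=toolR(-7.4,38); go(C(0,.021),R)
t=capture("top");s=capture("side")
b=np.hstack([cv2.resize(t[110:210,270:370],(400,400)),cv2.resize(s[140:240,250:350],(400,400))])
cv2.imwrite("pics/c6.png",b[:,:,::-1])
E
```

```text
t 11.5 pos [ 0.565  -0.0538  0.2221] F [ 1.  -1.1 -0. ] op 0.009 j [ -22.   19.  119.   56.   11. -157.]
shift total [ 0.37 -0.05 -0.43] turn total [-0.0011 -0.004  -0.0011] min rows 0.1
```

View pics/c6.png

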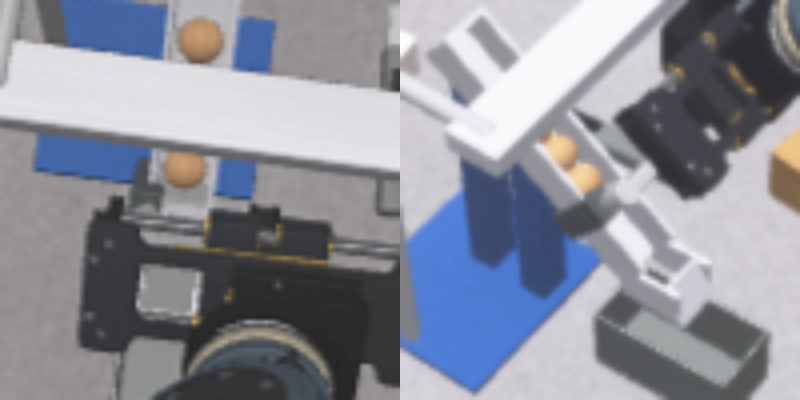

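The tool sits clear of the lever and the bar, but j6 is near its limit. I'll back off and roll the gripper half a turn.

play_rows(
  plan=[
    [[-0.24,0.03,0.32,0,0,0,-1],[-0.24,0.03,0.32,0.002,0.0166,0,-1],[-0.24,0.03,0.32,0.002,0.0166,0,-1],[-0.24,0.03,0.32,0.002,0.0166,0,-1],[-0.24,0.03,0.32,0.002,0.0166,0,-1],[-0.24,0.03,0.32,0.002,0.0166,0,-1]],
  ],
)

```text
time_s: 12.2
position: [0.4979, -0.0433, 0.3143]
tcp_rot: [[-0.91, 0.122, 0.396], [0.115, 0.992, -0.043], [-0.398, 0.006, -0.917]]
force: [0.6, 1.1, -0.2]
opening: 0.007
```

```bash
python3 - <<'E'
from h import *
go(C(0,.021)); s=read_state(); print((np.array(s["tcp_rot"])[:,2]*.0455).round(4))
E
```

```text
t 12.2 pos [ 0.4979 -0.0433  0.3143] F [ 0.6  1.1 -0.2] op 0.007 j [ -22.    5.  109.    9.   43. -110.]
shift total [ 1.71 -0.26 -2.28] 
[ 0.018  -0.0019 -0.0417]
```

play_rows(
  plan=[
    [[0,0,0,0.018,-0.0019,-0.0417,-1],[0,0,0,0.018,-0.0019,-0.0417,-1],[0,0,0,0.018,-0.0019,-0.0417,-1],[0,0,0,0.018,-0.0019,-0.0417,-1],[0,0,0,0.018,-0.0019,-0.0417,-1],[0,0,0,0.018,-0.0019,-0.0417,-1],[0,0,0,0.018,-0.0019,-0.0417,-1],[0,0,0,0.018,-0.0019,-0.0417,-1],[0,0,0,0.018,-0.0019,-0.0417,-1],[0,0,0,0.018,-0.0019,-0.0417,-1],[0,0,0,0.018,-0.0019,-0.0417,-1],[0,0,0,0.018,-0.0019,-0.0417,-1]],
  ],
)

```text
time_s: 13.4
position: [0.4986, -0.0432, 0.3134]
tcp_rot: [[0.257, 0.882, 0.394], [0.964, -0.26, -0.046], [0.062, 0.392, -0.918]]
force: [0.1, -0.2, -0.3]
opening: 0.005
```

play_rows(
  plan=[
    [[0,0,0,0.018,-0.0019,-0.0417,-1],[0,0,0,0.018,-0.0019,-0.0417,-1],[0,0,0,0.018,-0.0019,-0.0417,-1],[0,0,0,0.018,-0.0019,-0.0417,-1],[0,0,0,0.018,-0.0019,-0.0417,-1],[0,0,0,0.018,-0.0019,-0.0417,-1],[0,0,0,0.018,-0.0019,-0.0417,-1],[0,0,0,0.018,-0.0019,-0.0417,-1],[0,0,0,0.018,-0.0019,-0.0417,-1],[0,0,0,0.018,-0.0019,-0.0417,-1],[0,0,0,0,0,0,-1]],
  ],
)

```text
time_s: 14.5
position: [0.4987, -0.0432, 0.3135]
tcp_rot: [[0.912, -0.122, 0.392], [-0.115, -0.993, -0.042], [0.394, -0.006, -0.919]]
force: [-0.3, -0.6, -0.1]
opening: 0.004
```

```bash
python3 - <<'E'
from h import *
R=toolR(-7.4,38); R[:,:2]*=-1
go(C(0,.021)-.07*R[:,2],R); go(C(0,.021),R)
E
```

```text
t 14.5 pos [ 0.4987 -0.0432  0.3135] F [-0.3 -0.6 -0.1] op 0.004 j [-22.   5. 109.   9.  44.  70.]
shift total [ 0.84 -0.16 -1.16] turn total [-0.0122 -0.0813 -0.0024] min rows 1.7
t 14.5 pos [ 0.4987 -0.0432  0.3135] F [-0.3 -0.6 -0.1] op 0.004 j [-22.   5. 109.   9.  44.  70.]
shift total [ 1.69 -0.27 -2.26] turn total [-0.0122 -0.0813 -0.0024] min rows 1.7
```

play_rows(
  plan=[
    [[0.14,-0.027,-0.193,-0.002,-0.0136,-0.0004,-1],[0.14,-0.027,-0.193,-0.002,-0.0136,-0.0004,-1],[0.14,-0.027,-0.193,-0.002,-0.0136,-0.0004,-1],[0.14,-0.027,-0.193,-0.002,-0.0136,-0.0004,-1],[0.14,-0.027,-0.193,-0.002,-0.0136,-0.0004,-1],[0.14,-0.027,-0.193,-0.002,-0.0136,-0.0004,-1],[0.14,-0.018,-0.18,0,0,0,-1],[0.14,-0.018,-0.18,0,0,0,-1],[0,0,0,0,0,0,-1]],
  ],
)

```text
time_s: 15.4
position: [0.5548, -0.0522, 0.2383]
tcp_rot: [[0.785, -0.124, 0.607], [-0.1, -0.992, -0.074], [0.612, -0.002, -0.791]]
force: [-0.3, 0.0, -0.7]
opening: 0.003
```

```bash
python3 - <<'E'
from h import *
R=toolR(-7.4,38); R[:,:2]*=-1
go(C(0,.021),R)
E
```

```text
t 15.4 pos [ 0.5548 -0.0522  0.2383] F [-0.3  0.  -0.7] op 0.003 j [-22.  16. 120.  50.  12.  29.]
shift total [ 0.57 -0.09 -0.76] turn total [-0.0009 -0.0016 -0.0014] min rows 0.0
```

play_rows(
  plan=[
    [[0.1,-0.015,-0.13,0,0,0,-1],[0.1,-0.015,-0.13,0,0,0,-1],[0.1,-0.015,-0.13,0,0,0,-1],[0.1,-0.015,-0.13,0,0,0,-1],[0.09,-0.015,-0.12,0,0,0,-1],[0.08,-0.015,-0.12,0,0,0,-1],[0,0,0,0,0,0,-1]],
  ],
)

```text
time_s: 16.1
position: [0.5835, -0.0567, 0.2014]
tcp_rot: [[0.784, -0.125, 0.608], [-0.1, -0.992, -0.075], [0.613, -0.002, -0.79]]
force: [-0.3, 0.6, 0.1]
opening: 0.005
```

```bash
python3 - <<'E'
from h import *
R=toolR(-7.4,38); R[:,:2]*=-1
go(C(0,.021),R)
s=read_state()["position"]
# arc plan: q, delta ; tilt shrinking 38->20
prev=C(0,.021)
for q,d,t in [(10,.019,38),(20,.020,37),(30,.021,35),(40,.022,33),(50,.022,31),(60,.022,29),(70,.022,27),(80,.021,25),(88,.020,23)]:
    c=C(q,d); print(q,((c-prev)/.05).round(3)); prev=c
cap=capture("side"); cv2.imwrite("pics/side7.png",cap[:,:,::-1])
E
```

```text
t 16.1 pos [ 0.5835 -0.0567  0.2014] F [-0.3  0.6  0.1] op 0.005 j [-21.  22. 118.  75.   9.   4.]
shift total [-0.    0.   -0.02] turn total [-0.0009 -0.001  -0.0012] min rows 0.0
10 [-0.237 -0.014 -0.181]
20 [-0.189  0.019 -0.148]
30 [-0.183  0.057 -0.147]
40 [-0.173  0.094 -0.142]
50 [-0.166  0.146 -0.142]
60 [-0.141  0.181 -0.127]
70 [-0.112  0.211 -0.108]
80 [-0.08   0.255 -0.087]
88 [-0.035  0.22  -0.049]
```

play_rows(
  plan=[
    [[-0.118,-0.007,-0.09,0,0,0,-1],[-0.118,-0.007,-0.09,0,0,0,-1],[-0.095,0.01,-0.074,0.0005,0.004,0,-1],[-0.095,0.01,-0.074,0.0005,0.004,0,-1],[-0.092,0.029,-0.074,0.0006,0.005,0,-1],[-0.092,0.029,-0.074,0.0006,0.005,0,-1],[-0.087,0.047,-0.071,0.0006,0.005,0,-1],[-0.087,0.047,-0.071,0.0006,0.005,0,-1],[-0.083,0.073,-0.071,0.0006,0.005,0,-1],[-0.083,0.073,-0.071,0.0006,0.005,0,-1],[0,0,0,0,0,0,-1]],
  ],
)

```text
time_s: 17.25
position: [0.536, -0.0413, 0.1643]
tcp_rot: [[0.85, -0.125, 0.511], [-0.107, -0.992, -0.063], [0.515, -0.001, -0.857]]
force: [0.0, -0.3, 0.0]
opening: 0.004
```

```bash
python3 - <<'E'
from h import *
R=toolR(-7.4,31); R[:,:2]*=-1
go(C(50,.022),R)
go(C(90,.019),R)
s=capture("side");t=capture("top"); cv2.imwrite("pics/side8.png",s[:,:,::-1])
h=cv2.cvtColor(s,cv2.COLOR_RGB2HSV); m=cv2.inRange(h,(5,90,90),(22,255,255)); print("knob px chute",m[165:200,270:310].sum()//255,"bin",m[200:270,290:350].sum()//255)
E
```

```text
t 17.25 pos [ 0.536  -0.0413  0.1643] F [ 0.  -0.3  0. ] op 0.004 j [-20.  24. 122.  57.   8.  22.]
shift total [ 0.   -0.   -0.04] turn total [-0.0004  0.     -0.0013] min rows 0.0
t 17.25 pos [ 0.536  -0.0413  0.1643] F [ 0.  -0.3  0. ] op 0.004 j [-20.  24. 122.  57.   8.  22.]
shift total [-0.37  0.94 -0.42] turn total [-0.0004  0.     -0.0013] min rows 0.0
knob px chute 69 bin 0
```

play_rows(
  plan=[
    [[-0.07,0.09,-0.064,0.0006,0.005,0,-1],[-0.07,0.09,-0.064,0.0006,0.005,0,-1],[-0.056,0.106,-0.054,0.0006,0.005,0,-1],[-0.056,0.106,-0.054,0.0006,0.005,0,-1],[-0.04,0.128,-0.044,0.0006,0.005,0,-1],[-0.04,0.128,-0.044,0.0006,0.005,0,-1],[-0.018,0.11,-0.025,0.0006,0.005,0,-1],[-0.018,0.11,-0.025,0.0006,0.005,0,-1],[0,0,0,0,0,0,-1],[0,0,0,0,0,0,-1]],
  ],
)

```text
time_s: 18.35
position: [0.5175, 0.0019, 0.145]
tcp_rot: [[0.908, -0.126, 0.399], [-0.116, -0.992, -0.049], [0.402, -0.002, -0.916]]
force: [-0.4, 0.5, 0.3]
opening: 0.002
```

```bash
python3 - <<'E'
from h import *
R=toolR(-7.4,24); R[:,:2]*=-1
go(C(90,.019),R)
s=capture("side");t=capture("top")
h=cv2.cvtColor(s,cv2.COLOR_RGB2HSV); m=cv2.inRange(h,(5,90,90),(22,255,255)); print("knob px chute",m[165:200,270:310].sum()//255,"bin",m[200:270,290:350].sum()//255)
b=np.hstack([cv2.resize(t[110:210,270:370],(400,400)),cv2.resize(s[140:240,250:350],(400,400))])
cv2.imwrite("pics/c7.png",b[:,:,::-1])
E
```

```text
t 18.35 pos [0.5175 0.0019 0.145 ] F [-0.4  0.5  0.3] op 0.002 j [-14.  25. 120.  13.  12.  72.]
shift total [-0.    0.07 -0.03] turn total [-0.0007 -0.0016 -0.0008] min rows 0.0
knob px chute 0 bin 105
```

play_rows(
  plan=[
    [[0.003,0.02,0,0,0,0,-1],[0.003,0.02,0,0,0,0,-1],[0.003,0.02,0,0,0,0,-1],[0.003,0.02,0,0,0,0,-1],[0,0,0,0,0,0,-1]],
  ],
)

```text
time_s: 18.95
position: [0.5178, 0.0061, 0.1446]
tcp_rot: [[0.909, -0.126, 0.398], [-0.116, -0.992, -0.049], [0.401, -0.002, -0.916]]
force: [-0.4, -1.4, -0.3]
opening: 0.006
```

play_rows(
  plan=[
    [[0.003,0.02,0,0,0,0,-1],[0.003,0.02,0,0,0,0,-1],[0.003,0.02,0,0,0,0,-1],[0,0,0,0,0,0,-1]],
  ],
)

```text
time_s: 19.35
position: [0.518, 0.0069, 0.1446]
tcp_rot: [[0.908, -0.128, 0.398], [-0.117, -0.992, -0.052], [0.401, 0.0, -0.916]]
force: [-6.5, -15.6, 0.5]
opening: 0.009
```

```bash
python3 - <<'E'
from h import *
go(C(90,.019))
s=capture("side");t=capture("top")
for n,im in(("side",s),("top",t)):
    h=cv2.cvtColor(im,cv2.COLOR_RGB2HSV); m=cv2.inRange(h,(5,90,90),(22,255,255)); 
    k,_,st,ce=cv2.connectedComponentsWithStats(m[100:270,270:350]); print(n,[(st[i,4],(ce[i]+[270,100]).round().tolist()) for i in range(1,k) if st[i,4]>8])
b=np.hstack([cv2.resize(t[110:210,270:370],(400,400)),cv2.resize(s[140:240,250:350],(400,400))])
cv2.imwrite("pics/c8.png",b[:,:,::-1])
E
```

```text
t 19.35 pos [0.518  0.0069 0.1446] F [ -6.5 -15.6   0.5] op 0.009 j [-13.  25. 120.  10.  12.  75.]
shift total [-0.01 -0.03 -0.02] 
side [(np.int32(33), [310.0, 220.0]), (np.int32(16), [332.0, 230.0]), (np.int32(30), [273.0, 267.0])]
top [(np.int32(32), [316.0, 179.0])]
```

play_rows(
  plan=[
    [[-0.015,-0.1,0,0,0,0,-1],[-0.015,-0.1,0,0,0,0,-1],[-0.12,0.015,0.28,0,0,0,-1],[-0.12,0.015,0.28,0,0,0,-1],[-0.12,0.015,0.28,0,0,0,-1],[0.04,0.31,0,0,0,0,-1],[0.04,0.31,0,0,0,0,-1],[0.04,0.31,0,0,0,0,-1],[0.04,0.31,0,0,0,0,-1],[0,0,0,0,0,0,-1]],
  ],
)

```text
time_s: 20.45
position: [0.5078, 0.0647, 0.1873]
tcp_rot: [[0.908, -0.124, 0.4], [-0.114, -0.992, -0.048], [0.403, -0.002, -0.915]]
force: [0.1, -0.7, -0.3]
opening: 0.006
```

```bash
python3 - <<'E'
from h import *
R=toolR(-7.4,24); R[:,:2]*=-1
go(C(90,.032,side=-1),R)
s=capture("side");t=capture("top")
for n,im in(("side",s),("top",t)):
    h=cv2.cvtColor(im,cv2.COLOR_RGB2HSV); m=cv2.inRange(h,(5,90,90),(22,255,255)); 
    k,_,st,ce=cv2.connectedComponentsWithStats(m[100:270,270:350]); print(n,[(st[i,4],(ce[i]+[270,100]).round().tolist()) for i in range(1,k) if st[i,4]>8])
b=np.hstack([cv2.resize(t[110:210,270:370],(400,400)),cv2.resize(s[140:240,250:350],(400,400))])
cv2.imwrite("pics/c9.png",b[:,:,::-1])
E
```

```text
t 20.45 pos [0.5078 0.0647 0.1873] F [ 0.1 -0.7 -0.3] op 0.006 j [ -5.  19. 118.  -3.  20.  95.]
shift total [ 0.33 -0.17 -0.88] turn total [-0.0007 -0.0012 -0.0016] min rows 0.0
side [(np.int32(16), [332.0, 230.0]), (np.int32(30), [273.0, 267.0])]
top [(np.int32(38), [316.0, 180.0]), (np.int32(10), [308.0, 185.0]), (np.int32(9), [306.0, 201.0])]
```

play_rows(
  plan=[
    [[0.09,-0.02,-0.22,0,0,0,-1],[0.08,-0.02,-0.22,0,0,0,-1],[0.08,-0.01,-0.22,0,0,0,-1],[0.08,-0.01,-0.22,0,0,0,-1],[0,0,0,0,0,0,-1]],
  ],
)

```text
time_s: 21.05
position: [0.5235, 0.0597, 0.1412]
tcp_rot: [[0.909, -0.127, 0.396], [-0.117, -0.992, -0.05], [0.399, -0.001, -0.917]]
force: [0.4, 0.2, 0.2]
opening: 0.004
```

```bash
python3 - <<'E'
from h import *
R=toolR(-7.4,24); R[:,:2]*=-1
go(C(90,.032,side=-1),R)
prev=np.array(read_state()["position"])
for q,d in [(90,.0195),(80,.021),(70,.022),(60,.022),(50,.022),(40,.022),(30,.021),(20,.02),(10,.018),(0,.017)]:
    c=C(q,d,side=-1); print(q,c.round(3),((c-prev)/.05).round(3)); prev=c
E
```

```text
t 21.05 pos [0.5235 0.0597 0.1412] F [0.4 0.2 0.2] op 0.004 j [ -5.  26. 118.  -4.  13.  95.]
shift total [ 0.01 -0.07  0.04] turn total [-0.0007 -0.0025 -0.0004] min rows 0.1
90 [0.522 0.044 0.143] [-0.021 -0.319  0.043]
80 [0.519 0.033 0.142] [-0.069 -0.219 -0.031]
70 [0.517 0.021 0.141] [-0.041 -0.239 -0.008]
60 [0.517 0.008 0.143] [-0.005 -0.261  0.022]
50 [ 0.518 -0.005  0.145] [ 0.031 -0.256  0.05 ]
40 [ 0.522 -0.017  0.149] [ 0.067 -0.242  0.076]
30 [ 0.527 -0.029  0.154] [ 0.112 -0.233  0.11 ]
20 [ 0.534 -0.039  0.161] [ 0.146 -0.2    0.132]
10 [ 0.544 -0.047  0.169] [ 0.189 -0.165  0.162]
0 [ 0.554 -0.053  0.177] [ 0.196 -0.111  0.162]
```

play_rows(
  plan=[
    [[-0.01,-0.16,0.02,0,0,0,-1],[-0.01,-0.16,0.02,0,0,0,-1],[-0.035,-0.11,-0.015,0,0,0,-1],[-0.035,-0.11,-0.015,0,0,0,-1],[-0.02,-0.12,-0.004,0,0,0,-1],[-0.02,-0.12,-0.004,0,0,0,-1],[-0.002,-0.13,0.011,0,0,0,-1],[-0.002,-0.13,0.011,0,0,0,-1],[0.015,-0.128,0.025,0,0,0,-1],[0.015,-0.128,0.025,0,0,0,-1],[0.034,-0.121,0.038,0,0,0,-1],[0.034,-0.121,0.038,0,0,0,-1]],
  ],
)

```text
time_s: 22.25
position: [0.5217, -0.0167, 0.1506]
tcp_rot: [[0.909, -0.126, 0.398], [-0.116, -0.992, -0.049], [0.401, -0.002, -0.916]]
force: [0.4, 4.1, 2.1]
opening: 0.006
```

play_rows(
  plan=[
    [[0.056,-0.116,0.055,0,0,0,-1],[0.056,-0.116,0.055,0,0,0,-1],[0.073,-0.1,0.066,0,0,0,-1],[0.073,-0.1,0.066,0,0,0,-1],[0.094,-0.082,0.081,0,0,0,-1],[0.094,-0.082,0.081,0,0,0,-1],[0.098,-0.055,0.081,0,0,0,-1],[0.05,-0.028,0.04,0,0,0,-1],[0,0,0,0,0,0,-1]],
  ],
)

```text
time_s: 23.15
position: [0.5475, -0.0488, 0.1738]
tcp_rot: [[0.913, -0.125, 0.389], [-0.117, -0.992, -0.045], [0.391, -0.004, -0.92]]
force: [-4.0, 2.5, -6.2]
opening: 0.006
```

```bash
python3 - <<'E'
from h import *
R=toolR(-7.4,24); R[:,:2]*=-1
go(C(0,.017,side=-1),R)
E
```

```text
t 23.15 pos [ 0.5475 -0.0488  0.1738] F [-4.   2.5 -6.2] op 0.006 j [-20.  23. 114.  14.  22.  66.]
shift total [ 0.12 -0.08  0.07] turn total [-0.0021 -0.0051 -0.0012] min rows 0.1
```

play_rows(
  plan=[
    [[0.016,-0.002,0.012,0,0,0,-1],[0.016,-0.002,0.012,0,0,0,-1],[0,0,0,0,0,0,-1],[0,0,0,0,0,0,-1]],
  ],
)

```text
time_s: 23.55
position: [0.5475, -0.0487, 0.1739]
tcp_rot: [[0.914, -0.125, 0.386], [-0.117, -0.992, -0.044], [0.388, -0.005, -0.922]]
force: [-6.8, 0.9, -7.8]
opening: 0.004
```

play_rows(
  plan=[
    [[0.016,-0.002,0.012,0,0,0,-1],[0,0,0,0,0,0,-1],[0,0,0,0,0,0,-1]],
  ],
)

```text
time_s: 23.85
position: [0.5475, -0.0487, 0.174]
tcp_rot: [[0.915, -0.125, 0.384], [-0.117, -0.992, -0.044], [0.386, -0.005, -0.922]]
force: [-6.6, 0.4, -8.6]
opening: 0.006
```

```bash
python3 - <<'E'
from h import *
R=toolR(-7.4,24); R[:,:2]*=-1
go(C(0,.017,side=-1),R)
E
```

```text
t 23.85 pos [ 0.5475 -0.0487  0.174 ] F [-6.6  0.4 -8.6] op 0.006 j [-20.  23. 113.  13.  22.  66.]
shift total [ 0.12 -0.08  0.06] turn total [-0.0025 -0.0068 -0.0013] min rows 0.2
```

play_rows(
  plan=[
    [[-0.15,0.02,-0.1,0,0,0,-1],[-0.15,0.02,-0.1,0,0,0,-1],[-0.2,0.02,0.3,0,0,0,-1],[-0.2,0.02,0.4,0,0,0,-1],[-0.2,0.02,0.4,0,0,0,-1],[-0.2,0.02,0.4,0,0,0,-1],[-0.3,0.3,0.4,0,0,0,-1],[-0.3,0.5,0.4,0,0,0,-1],[-0.3,0.7,0.2,0,0,0,-1],[0,0.8,0,0,0,0,-1],[0,0.8,0,0,0,0,-1],[0,0.8,0,0,0,0,-1]],
  ],
)

```text
time_s: 25.05
position: [0.4551, 0.1517, 0.2952]
tcp_rot: [[0.906, -0.127, 0.404], [-0.117, -0.992, -0.049], [0.407, -0.003, -0.914]]
force: [0.6, -0.8, 0.6]
opening: 0.0
```

play_rows(
  plan=[
    [[0,0.6,0,0,0,0,-1],[0,0.6,0,0,0,0,-1],[0,0.6,0,0,0,0,-1],[-0.2,0.6,0,0,0,0,-1],[-0.2,0.6,0,0,0,0,-1],[-0.2,0.6,0,0,0,0,-1],[0,0,0,0,0,0,-1],[0,0,0,0,0,0,-1]],
  ],
)

```text
time_s: 25.85
position: [0.4242, 0.3309, 0.2939]
tcp_rot: [[0.908, -0.125, 0.4], [-0.115, -0.992, -0.048], [0.403, -0.003, -0.915]]
force: [-0.1, -0.6, -0.5]
opening: 0.003
```

```bash
python3 - <<'E'
from h import *
go((0,0,0))
s=capture("side");t=capture("top")
for n,im in(("side",s),("top",t)):
    h=cv2.cvtColor(im,cv2.COLOR_RGB2HSV); m=cv2.inRange(h,(5,90,90),(22,255,255)); 
    k,_,st,ce=cv2.connectedComponentsWithStats(m[100:270,270:350]); print(n,[(st[i,4],(ce[i]+[270,100]).round().tolist()) for i in range(1,k) if st[i,4]>8])
cv2.imwrite("pics/side9.png",s[:,:,::-1]);cv2.imwrite("pics/top9.png",t[:,:,::-1])
b=np.hstack([cv2.resize(t[105:215,270:370],(400,440)),cv2.resize(s[135:245,250:350],(400,440))])
cv2.imwrite("pics/c10.png",b[:,:,::-1])
# change of lever pixels vs start
for n,im,(x0,y0,x1,y1) in(("top",t,(322,160,352,182)),("side",s,(305,160,332,190))):
    o=cv2.imread(f"pics/{n}0.png")[:,:,::-1]
    for i in(o,im):
        m=(i.max(2)<75)[y0:y1,x0:x1]; ys,xs=np.nonzero(m); print(n,m.sum(),(xs.mean()+x0).round(2),(ys.mean()+y0).round(2),np.degrees(.5*np.arctan2(2*np.cov(xs,ys)[0,1],xs.var()-ys.var())).round(1))
E
```

```text
t 25.85 pos [0.4242 0.3309 0.2939] F [-0.1 -0.6 -0.5] op 0.003 j [ 35.  14. 102. -21.  48. 144.]
shift total [-8.48 -6.62 -5.88] 
side [(np.int32(95), [347.0, 182.0]), (np.int32(32), [310.0, 220.0]), (np.int32(30), [273.0, 267.0])]
top [(np.int32(38), [316.0, 180.0]), (np.int32(12), [308.0, 185.0]), (np.int32(42), [306.0, 198.0]), (np.int32(59), [315.0, 208.0])]
top 179 333.7 170.41 8.7
top 185 333.21 170.17 4.9
side 79 322.63 169.97 -52.8
side 72 322.88 169.21 -51.7
```

View pics/c10.png

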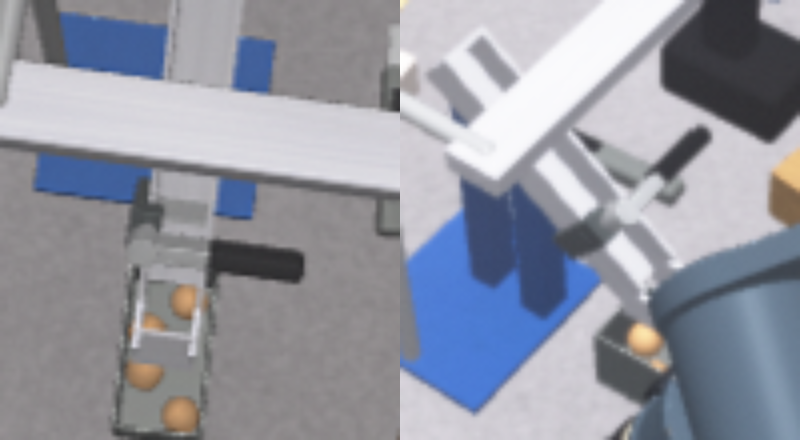

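```bash
python3 - <<'E'
from h import *
n=ray("top",(309.2,213),.06)[:2]; c=n+.06*np.array([.9917,-.1288]); o=np.array([.55,0])-.0095*np.array([.9917,-.1288])
d=np.linalg.norm(c-o); print("bin",c.round(3),"outlet",o.round(3),"dist",d.round(3))
if d<.045: hand_in(); print("handed in",read_state()["time_s"])
E
```

```text
bin [0.527 0.001] outlet [0.541 0.001] dist 0.014
the job is handed in; nothing more can be done
the job is handed in; nothing more can be done
```

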